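Line the model houses up by height so that none shades the next

TASK

Stand the four model houses on the four plots of the street board, one in the middle of each plot and square to it with the ridge along the plot's long side, in order of height: the smallest on the plot nearest the yellow sun lamp, the tallest on the plot farthest from it, so that no house shades the next. Leave them upright and let go, and do not knock over the little dark-green fir among them.

Things in the scene. Friction and masses are not known exactly. Their poses are not given: they have to be found in the camera images.
- cottage_mid (a point): The smallest model house: pale wooden walls, plain green roof. Loose, on the table at the start. 56 mm along its x (the ridge) by 40 mm (42 at the eaves) along y, 48 mm high. Its gable ends (+x, -x) are flat and upright from foot to ridge: grip across them, 56 mm apart. The point is its centre, 24 mm above its underside; z up.
- bungalow_mid (a point): The second smallest model house: brick walls, pale wooden roof with dark battens. Loose, on the table at the start. 56 mm along its x (the ridge) by 40 mm (42 at the eaves) along y, 64 mm high. Its gable ends (+x, -x) are flat and upright from foot to ridge: grip across them, 56 mm apart. The point is its centre, 32 mm above its underside; z up.
- townhouse_mid (a point): The second tallest model house: yellow walls, plain grey roof. Loose, on the table at the start. 56 mm along its x (the ridge) by 40 mm (42 at the eaves) along y, 80 mm high. Its gable ends (+x, -x) are flat and upright from foot to ridge: grip across them, 56 mm apart. The point is its centre, 40 mm above its underside; z up.
- tower_mid (a point): The tallest model house: white marbled walls, red roof with blue solar panels. Loose, on the table at the start. 56 mm along its x (the ridge) by 40 mm (42 at the eaves) along y, 96 mm high. Its gable ends (+x, -x) are flat and upright from foot to ridge: grip across them, 56 mm apart. The point is its centre, 48 mm above its underside; z up.
- plot_grass: The green plot: fixed flat plate, 84 (its x) x 66 (its y) x 3 mm, one of four in a row about 90 mm apart along y on the 8 mm thick street board. Origin at the centre of its underside; its top, where a house stands, is 3 mm higher, 11 mm above the table. Its long side is x. The plots' order in the row differs each time; the colour says nothing about which house belongs there.
- plot_sand: The tan cork-coloured plot: fixed flat plate, 84 (its x) x 66 (its y) x 3 mm, one of four in a row about 90 mm apart along y on the 8 mm thick street board. Origin at the centre of its underside; its top, where a house stands, is 3 mm higher, 11 mm above the table. Its long side is x. The plots' order in the row differs each time; the colour says nothing about which house belongs there.
- plot_gravel: The grey concrete-coloured plot: fixed flat plate, 84 (its x) x 66 (its y) x 3 mm, one of four in a row about 90 mm apart along y on the 8 mm thick street board. Origin at the centre of its underside; its top, where a house stands, is 3 mm higher, 11 mm above the table. Its long side is x. The plots' order in the row differs each time; the colour says nothing about which house belongs there.
- plot_blue: The blue plot: fixed flat plate, 84 (its x) x 66 (its y) x 3 mm, one of four in a row about 90 mm apart along y on the 8 mm thick street board. Origin at the centre of its underside; its top, where a house stands, is 3 mm higher, 11 mm above the table. Its long side is x. The plots' order in the row differs each time; the colour says nothing about which house belongs there.
- lamp: The sun lamp: yellow globe 54 mm across on a black round foot 60 mm across, 107 mm tall, fixed at one end of the street board (either end), in line with the row of plots, about 90 mm from the middle of the nearest plot. Origin at the centre of its underside. At the board's other end is a low grey sensor with a white dome.
- fir_mid (a point): A loose small dark-green cone-shaped model fir, 47 mm tall, 24 mm across, standing among the houses; the point is its centre, 23.5 mm above its underside, z up. To be left standing.
There are look-alikes about, which are no part of the job. Of the things shaped like the part that bears cottage_mid, the wooden one is meant.

How it is judged (in metres and radians):
At the end, for the whole second after the job is handed in: From the lamp: cottage, bungalow, townhouse, tower, each on its plot, upright (0.1 rad), centre within 14 mm of the plot's centre, ridge within 0.2 rad of the plot's long side (either way round), at rest and released; the fir stands (0.3 rad) (horizontal distance between cottage_mid and lamp between 0.055 and 0.125 m and ((horizontal distance between cottage_mid and plot_grass below 0.014 m and angle between the x axis of cottage_mid and the x axis of plot_grass, either way round below 0.2 rad and z of cottage_mid in the frame of plot_grass below 0.033 m) or (horizontal distance between cottage_mid and plot_sand below 0.014 m and angle between the x axis of cottage_mid and the x axis of plot_sand, either way round below 0.2 rad and z of cottage_mid in the frame of plot_sand below 0.033 m) or (horizontal distance between cottage_mid and plot_gravel below 0.014 m and angle between the x axis of cottage_mid and the x axis of plot_gravel, either way round below 0.2 rad and z of cottage_mid in the frame of plot_gravel below 0.033 m) or (horizontal distance between cottage_mid and plot_blue below 0.014 m and angle between the x axis of cottage_mid and the x axis of plot_blue, either way round below 0.2 rad and z of cottage_mid in the frame of plot_blue below 0.033 m)) and angle between each of cottage_mid, bungalow_mid, townhouse_mid, tower_mid's own z axis and vertical below 0.1 rad and linear speed of each of cottage, bungalow, townhouse, tower below 0.02 m/s and angular speed of each of cottage, bungalow, townhouse, tower below 0.2 rad/s and horizontal distance between bungalow_mid and lamp between 0.145 and 0.215 m and ((horizontal distance between bungalow_mid and plot_grass below 0.014 m and angle between the x axis of bungalow_mid and the x axis of plot_grass, either way round below 0.2 rad and z of bungalow_mid in the frame of plot_grass below 0.041 m) or (horizontal distance between bungalow_mid and plot_sand below 0.014 m and angle between the x axis of bungalow_mid and the x axis of plot_sand, either way round below 0.2 rad and z of bungalow_mid in the frame of plot_sand below 0.041 m) or (horizontal distance between bungalow_mid and plot_gravel below 0.014 m and angle between the x axis of bungalow_mid and the x axis of plot_gravel, either way round below 0.2 rad and z of bungalow_mid in the frame of plot_gravel below 0.041 m) or (horizontal distance between bungalow_mid and plot_blue below 0.014 m and angle between the x axis of bungalow_mid and the x axis of plot_blue, either way round below 0.2 rad and z of bungalow_mid in the frame of plot_blue below 0.041 m)) and horizontal distance between townhouse_mid and lamp between 0.235 and 0.305 m and ((horizontal distance between townhouse_mid and plot_grass below 0.014 m and angle between the x axis of townhouse_mid and the x axis of plot_grass, either way round below 0.2 rad and z of townhouse_mid in the frame of plot_grass below 0.049 m) or (horizontal distance between townhouse_mid and plot_sand below 0.014 m and angle between the x axis of townhouse_mid and the x axis of plot_sand, either way round below 0.2 rad and z of townhouse_mid in the frame of plot_sand below 0.049 m) or (horizontal distance between townhouse_mid and plot_gravel below 0.014 m and angle between the x axis of townhouse_mid and the x axis of plot_gravel, either way round below 0.2 rad and z of townhouse_mid in the frame of plot_gravel below 0.049 m) or (horizontal distance between townhouse_mid and plot_blue below 0.014 m and angle between the x axis of townhouse_mid and the x axis of plot_blue, either way round below 0.2 rad and z of townhouse_mid in the frame of plot_blue below 0.049 m)) and horizontal distance between tower_mid and lamp between 0.325 and 0.395 m and ((horizontal distance between tower_mid and plot_grass below 0.014 m and angle between the x axis of tower_mid and the x axis of plot_grass, either way round below 0.2 rad and z of tower_mid in the frame of plot_grass below 0.057 m) or (horizontal distance between tower_mid and plot_sand below 0.014 m and angle between the x axis of tower_mid and the x axis of plot_sand, either way round below 0.2 rad and z of tower_mid in the frame of plot_sand below 0.057 m) or (horizontal distance between tower_mid and plot_gravel below 0.014 m and angle between the x axis of tower_mid and the x axis of plot_gravel, either way round below 0.2 rad and z of tower_mid in the frame of plot_gravel below 0.057 m) or (horizontal distance between tower_mid and plot_blue below 0.014 m and angle between the x axis of tower_mid and the x axis of plot_blue, either way round below 0.2 rad and z of tower_mid in the frame of plot_blue below 0.057 m)) and angle between fir_mid's own z axis and vertical below 0.3 rad); the robot touches nothing.
It fails at once if the little fir is knocked over (angle between fir_mid's own z axis and vertical above 0.6 rad).
It also fails if it takes over 112 s, if anything falls off the work surface, if the arm or the gripper's body presses on something with over 40 N, if the wrist force passes 120 N, or if a joint passes its speed limit or range.

ROBOT

A 6-joint arm with a two-finger parallel gripper is mounted at the origin on the work surface. World frame = base frame: x ahead of the robot, y to its left, z up, the work surface at z = 0. Lengths are in mm, angles in degrees, forces in N, time in s.
With the tool pointing down it reaches from about 275 to 975 mm from the base axis. Payload 8.4 kg.
Tool frame: the origin (TCP) lies midway between the tips of the shut fingers; the grasp point (between the pads) lies 19 mm behind it (r.hold_point_z is the distance from the TCP to the grasp point, in mm); z points along the fingers, y is the line along which they close (so a half turn about z gives the same grasp; the last joint's range is limited). The gripper opens to 92 mm and grips with 3 to 60 N. Pads are 20 mm wide; open, the fingers measure 128 mm over their backs; the gripper's body (75 mm by 189 mm) begins 69 mm behind the grasp point.
Start: joints at [-73.132, 20.225, 93.587, -0, 66.188, -0.138], TCP at [182.787, -597.676, 214.583] pointing down, gripper open.
Joint ranges: [-150.9, 150.9], [-52.94, 120.26], [3.33, 152.33], [-74.26, 254.26], [0, 154.13], [-172.89, 172.89]. Speed limits (degrees/s): [127.2, 127.2, 159.86, 180, 180, 180].

INTERFACE

Orientations are given as [roll, pitch, yaw] about the fixed x, y, z axes, in that order (R = Rz(yaw) Ry(pitch) Rx(roll)).
In Python, from rig import r gives the robot as it stands. The module is installed in compiled form; this text tells all that it offers.
- The arm moves only by the tool carry_out, never from a script. Its argument "steps" is a list of rows, each a list of 3 entries, a list of its own where there are three numbers: the shift along the world's x, y, z in units of 25 mm (1.0 is 25 mm), then the turn, a rotation vector about the world's x, y, z in units of 6 degrees (1.0 is 6 degrees), then the opening, from -1 (shut) to 1 (fully open). A call has 1 to 12 rows; each row shifts and turns the commanded pose from where the row before left it; what a row does not reach is not made up. A row lasts 1/10 s, in which the tool goes at most 50 mm and 8.59 degrees, less where a joint would pass 70% of its speed; a pose out of reach is approached as far as the arm can. A call is refused whole if a number of a shift passes 1 or a number of a turn 1, either way. A call with a gripper value outside its range is refused whole. The fingers move at their own pace and stop on an object; the grip force is fixed at half the most. Time passes only in rows, so rows that do not move let the fingers close. It gives the time, the measured TCP pose, the force, the opening and the grip force at its end, in the units of the state.
- r.get_obs(): the state, without advancing time (a new reading comes with each control period).
- r.camera(name): name is "scene" or "top" or "wrist"; returns a dict with "frame" (420x560x3 uint8, red, green, blue), "range_z" (420x560 float32, mm along the optical axis (not along the pixel's ray), 0 where there is no reading), "fx", "fy", "cx", "cy" (pixels), "R" (3x3) and "t" (3): a world point X has camera coordinates R X + t; the wrist camera has in their place "hand_eye" (4x4, takes a point from camera to tool coordinates, whose origin is the TCP and whose axes are the flange's). Camera axes: x right, y down, z forward; pixel columns grow to the right and rows downward; lengths in mm; the calibration is good to about 2 mm. A picture is of the moment at which its call begins: read the wrist's pose just before it.
- r.hand_in(): hands the job in; it is judged then, once.
The state is a dict: "time": time; "joint_pos": joint angles; "qvel": joint speeds; "joint_torque": joint torques, N m; "tool_pos": TCP position; "ee_rot": TCP orientation; "ft_force": force on the tool from outside, world axes, zero at the start; "moment": the same for the moment, N m; "gripper_width": opening from 0.0 (shut) to 1.0 (fully open); "grip_force": force on a finger pad.
Only numpy, scipy, OpenCV 4.12 (cv2) and the standard library are available. Lean on these libraries where they do the work, as an engineer would, in place of code of your own. Each camera call takes 0.05 s, during which the arm holds its last target. There are 200 camera calls.

## Working session

There is one attempt and no reset: what is moved stays moved. The work goes in short steps, Python scripts to look and compute and a tool call to move; the robot and the scene stay as the last step left them, time stands still between calls to the robot, and variables do not carry over. Pictures are saved under pics/ and viewed, at most 14 in all, crops included, and the job is handed in when it is done.

Besides the shell and the picture viewer there is one more tool, called after "Request:" as name([rows], argument=value, ...), one row to a line, values as JSON. carry_out: Moves the arm, as the interface text tells. Its arguments: {"type":"object","properties":{"steps":{"type":"array"}},"required":["steps"]}

```bash
mkdir -p pics; cat > h.py <<'E'
import numpy as np, cv2
from rig import r
def shot(n):
    c=r.camera(n); return c
def save(c,p,box=None,s=1):
    im=c["frame"][:,:,::-1]
    if box: x0,y0,x1,y1=box; im=im[y0:y1,x0:x1]
    if s!=1: im=cv2.resize(im,None,fx=s,fy=s,interpolation=cv2.INTER_CUBIC)
    cv2.imwrite(p,im)
def world(c,u,v,d=None):
    d=c["range_z"][v,u] if d is None else d
    p=np.array([(u-c["cx"])/c["fx"]*d,(v-c["cy"])/c["fy"]*d,d])
    return np.array(c["R"]).T@(p-np.array(c["t"]).ravel())
def cloud(c):
    d=c["range_z"].astype(float); v,u=np.indices(d.shape)
    p=np.stack([(u-c["cx"])/c["fx"]*d,(v-c["cy"])/c["fy"]*d,d],-1)
    w=(p-np.array(c["t"]).ravel())@np.array(c["R"]); w[d==0]=np.nan
    return w
E
python3 - <<'E'
from h import *
for n in("top","scene"):
    c=shot(n); save(c,f"pics/{n}0.png",s=1.4); np.savez(f"{n}0.npz",**c)
    print(n,c["fx"],c["R"],c["t"])
print(r.hold_point_z,r.get_obs())
E
```

```text
top 398.81542965212276 [[-0.0148986  -0.99955608  0.02580064]
 [-0.99551732  0.01241824 -0.09376066]
 [ 0.09339864 -0.02708188 -0.9952604 ]] [-45.47228255 461.86878876 795.74123235]
scene 522.1138380510544 [[-0.68071333  0.73254712 -0.00201831]
 [ 0.38865227  0.3588137  -0.84864724]
 [-0.6209499  -0.57846991 -0.52895537]] [ 344.65724845 -125.20747836 1312.79312493]
18.700000000000003 {'time': 0.1, 'joint_pos': array([-7.31342375e+01,  2.02584312e+01,  9.36243443e+01, -4.48275579e-04,
        6.61871795e+01, -1.36816497e-01]), 'qvel': array([-0.00909955, -0.06331789, -0.18005366,  0.0578661 ,  0.1063228 ,
       -0.01485789]), 'joint_torque': array([ 1.70104067e-04, -5.94907665e+01, -3.34932232e+01,  6.99947099e-02,
        1.84198853e-02, -9.07629641e-06]), 'tool_pos': array([ 182.6368365 , -597.26136508,  213.94322682]), 'ee_rot': array([-1.79930044e+02,  2.42845962e-04,  1.70027604e+01]), 'ft_force': array([ 0.01107299, -0.32815236,  0.10213877]), 'moment': array([ 0.05589927, -0.00719417,  0.01544096]), 'grip_force': 0.0, 'gripper_width': 0.9999123681807349}
```

View pics/top0.png

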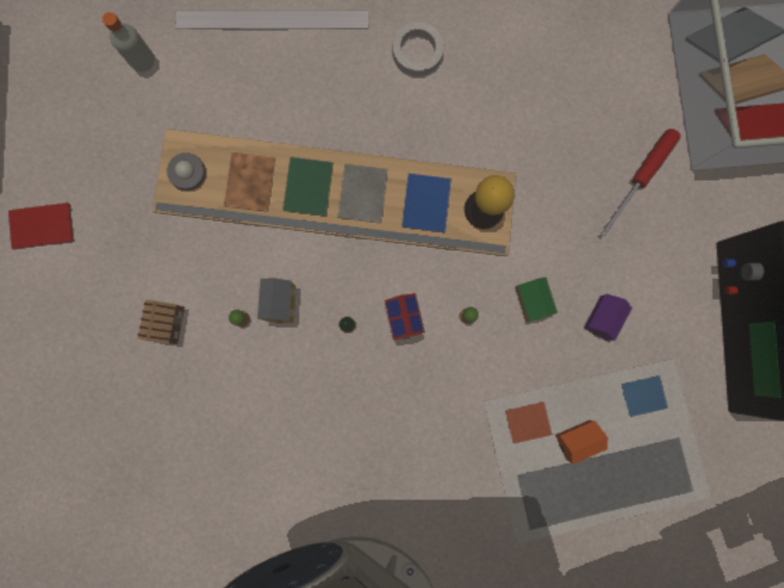

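View pics/scene0.png

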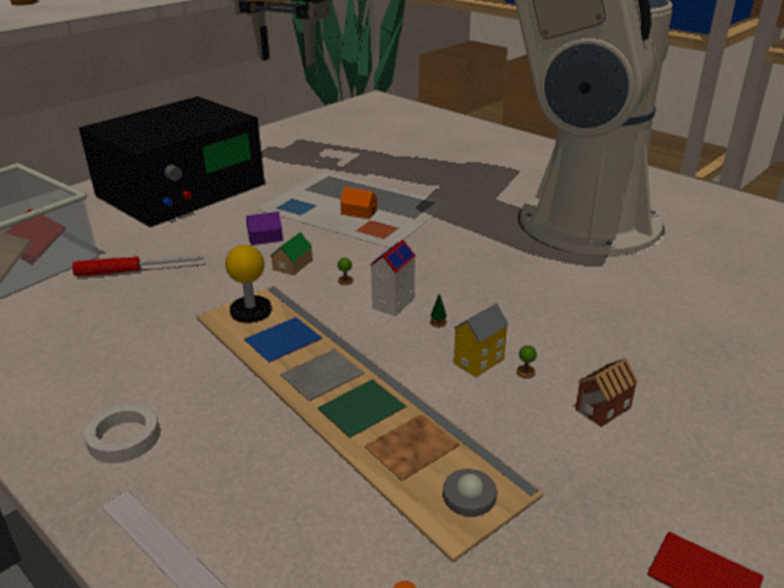

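The top view (shown at 1.4x) shows the lamp at (495,195). From there the plots run blue (427,203), gravel (363,193), grass (308,187), sand (250,182). The houses are bungalow (160,322), townhouse (278,300), tower (405,317) and the green-roofed cottage (537,299), with the fir at (347,324).

Candidates for the cottage are green (537,299), purple (608,317) and orange (583,441). Only the green one has pale wooden walls and a green roof. I'll confirm that in a crop.

```bash
python3 - <<'E'
from h import *
c=dict(np.load("scene0.npz")); save(c,"pics/crop1.png",(150,120,470,310),2.4)
c=dict(np.load("top0.npz")); W=cloud(c)
def rect(m): 
    P=W[m]; P=P[~np.isnan(P).any(1)]
    q=P[:,:2].astype(np.float32); (ctr,s,a)=cv2.minAreaRect(q)
    if s[0]<s[1]: a+=90; s=s[::-1]
    return np.round(ctr,1),np.round(s,1),round((a+90)%180-90,1),round(float(np.nanmax(P[:,2])),1),len(P)
def near(u,v,rad):
    vv,uu=np.indices(W.shape[:2]); return np.hypot(uu-u/1.4,vv-v/1.4)<rad
for n,u,v in[("bung",160,322),("town",278,300),("tower",405,317),("cott",537,299),("purple",608,317),("fir",347,324),("t1",237,317),("t2",470,315),("lamp",490,200),("dome",185,170)]:
    m=near(u,v,26)&(W[:,:,2]>14)
    k,l=cv2.connectedComponents(m.astype(np.uint8)); 
    b=max(range(1,k),key=lambda i:(l==i).sum()); print(n,rect(l==b))
F=cv2.GaussianBlur(c["frame"],(3,3),0).astype(int)
for n,u,v,t in[("blue",427,203,40),("gravel",363,193,25),("grass",308,187,35),("sand",250,182,0)]:
    col=F[int(v/1.4)-4:int(v/1.4)+5,int(u/1.4)-4:int(u/1.4)+5].reshape(-1,3).mean(0)
    t=t or 60
    m=near(u,v,38)&(np.abs(F-col).sum(-1)<t)
    k,l=cv2.connectedComponents(m.astype(np.uint8)); print(n,rect(l==l[int(v/1.4),int(u/1.4)]),world(c,int(u/1.4),int(v/1.4)).round(1))
E
```

```text
bung (array([435.9, 273.9]), array([55.9, 46.7]), -9.8, 66.3, 760)
town (array([463.1, 106.2]), array([56.2, 44.5]), -3.8, 83.3, 756)
tower (array([435.9, -74. ]), array([56.5, 44.1]), 12.3, 98.9, 702)
cott (array([ 462.1, -272.7]), array([56.2, 44.7]), 15.8, 51.4, 599)
purple (array([ 434.3, -379.7]), array([56.8, 45.4]), -29.9, 51.2, 660)
fir (array([430.3,   7.6]), array([20.9, 18.6]), -2.5, 48.9, 90)
t1 (array([455.8, 116.2]), array([40.3, 25.6]), -3.1, 83.2, 192)
t2 (array([ 440.3, -171.9]), array([22. , 20.1]), -5.3, 43.2, 101)
lamp (array([ 598.6, -199.6]), array([57.5, 54.4]), 84.5, 118.0, 960)
dome (array([660.7, 244.9]), array([54.5, 54.3]), -46.7, 38.5, 580)
blue (array([ 612.2, -113.5]), array([81.2, 62.5]), -7.7, 15.6, 1101) [ 612.  -115.4    8.5]
gravel (array([627.9, -17.8]), array([83.9, 65.8]), -7.8, 16.0, 1167) [629.4 -17.9  10.8]
grass (array([639.5,  64.9]), array([82.3, 63. ]), -7.5, 15.7, 1110) [637.4  63.9  15. ]
sand (array([647.7, 152.7]), array([86.9, 68.5]), -7.0, 15.7, 1246) [644.9 152.   13.6]
```

View pics/crop1.png

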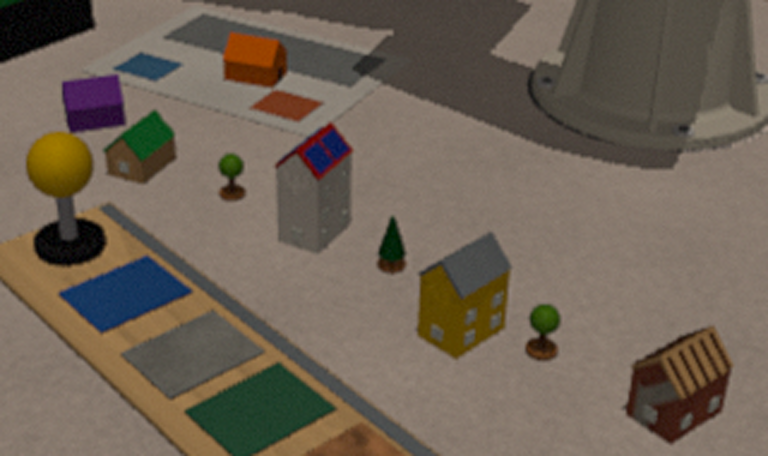

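The crop confirms it. The green-roofed house at (140,147) has wooden walls, and the purple (93,102) and orange (255,58) ones are plain. I'll start with the cottage, target (462,-273), yaw 106.

Request:
carry_out([
  [[0.85,0.95,0],[0,0,1],1],
  [[0.85,0.95,0],[0,0,1],1],
  [[0.85,0.95,0],[0,0,1],1],
  [[0.85,0.95,0],[0,0,1],1],
  [[0.85,0.95,0],[0,0,1],1],
  [[0.85,0.95,0],[0,0,1],1],
  [[0.85,0.95,0],[0,0,1],1],
  [[0.85,0.95,0],[0,0,1],1],
  [[0.85,0.95,0],[0,0,1],1],
  [[0.85,0.95,0],[0,0,1],1],
  [[0.85,0.95,0],[0,0,1],1],
  [[0.85,0.95,0],[0,0,1],1],
])

```text
time: 1.3
tool_pos: [438.3, -311.5, 214.3]
ee_rot: [-180.0, -0.0, 89.3]
ft_force: [-0.8, 0.2, -0.0]
gripper_width: 1.0
grip_force: 0.0
```

Request:
carry_out([
  [[0.5,0.8,-0.6],[0,0,1],1],
  [[0.48,0.78,-0.8],[0,0,1],1],
  [[0,0,-0.8],[0,0,0.8],1],
  [[0,0,-0.8],[0,0,0],1],
  [[0,0,0],[0,0,0],1],
  [[0,0,0],[0,0,0],1],
])

```text
time: 1.9
tool_pos: [462.1, -273.1, 139.6]
ee_rot: [-180.0, -0.0, 105.8]
ft_force: [0.6, -0.2, 0.3]
gripper_width: 1.006
grip_force: 0.0
```

```bash
python3 - <<'E'
from h import *
from scipy.spatial.transform import Rotation as Ro
o=r.get_obs(); c=shot("wrist"); save(c,"pics/w1.png",s=1.2)
T=np.eye(4);T[:3,:3]=Ro.from_euler("xyz",o["ee_rot"],degrees=True).as_matrix();T[:3,3]=o["tool_pos"]
M=T@c["hand_eye"]; Mi=np.linalg.inv(M); c["R"]=Mi[:3,:3]; c["t"]=Mi[:3,3]
W=cloud(c); m=(W[...,2]>12)&(W[...,2]<70)&(np.hypot(W[...,0]-462,W[...,1]+273)<50)
P=W[m][:,:2].astype(np.float32); print(cv2.minAreaRect(P),np.nanmax(W[m][:,2]),len(P))
E
```

```text
((461.98321533203125, -273.3878479003906), (56.02089309692383, 43.62518310546875), 15.800430297851562) 50.17033505615688 2668
```

View pics/w1.png

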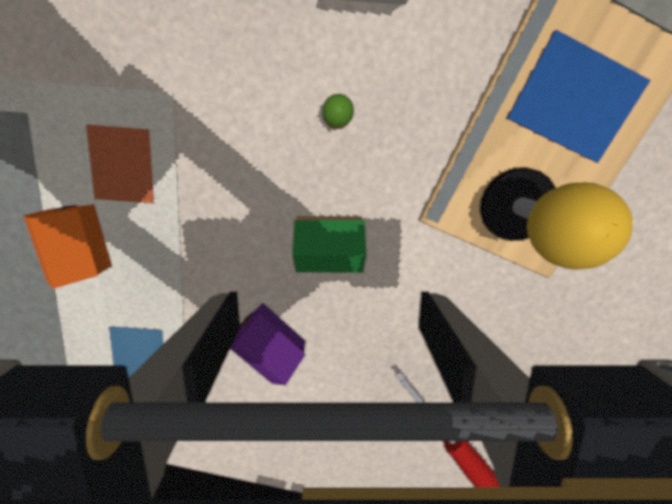

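The wrist view shows the cottage at (330,245) between the finger lines, agreeing with the top camera. Going down to grip.

Request:
carry_out([
  [[0,0,-0.9],[0,0,0],1],
  [[0,0,-0.9],[0,0,0],1],
  [[0,0,-0.9],[0,0,0],1],
  [[0,0,-0.9],[0,0,0],1],
  [[0,0,-0.8],[0,0,0],1],
  [[0,0,-0.8],[0,0,0],1],
  [[0,0,0],[0,0,0],1],
  [[0,0,0],[0,0,0],-1],
  [[0,0,0],[0,0,0],-1],
  [[0,0,0],[0,0,0],-1],
  [[0,0,0],[0,0,0],-1],
  [[0,0,0],[0,0,0],-1],
])

```text
time: 3.15
tool_pos: [462.6, -273.4, 10.2]
ee_rot: [180.0, 0.0, 105.8]
ft_force: [0.6, 1.1, 7.5]
gripper_width: 0.609
grip_force: 30.0
```

Request:
carry_out([
  [[0,0,0],[0,0,0],-1],
  [[0,0,0],[0,0,0],-1],
  [[0,0,0.4],[0,0,0],-1],
  [[0,0,0.8],[0,0,0],-1],
  [[0,0,0.8],[0,0,0],-1],
  [[0,0,0.8],[0,0,0],-1],
  [[0,0,0.8],[0,0,0],-1],
  [[0,0,0.8],[0,0,0],-1],
  [[0,0,0.8],[0,0,0],-1],
  [[0,0,0.8],[0,0,0],-1],
  [[0,0,0.4],[0,0,0],-1],
  [[0,0,0],[0,0,0],-1],
])

```text
time: 4.35
tool_pos: [463.0, -273.6, 171.1]
ee_rot: [179.9, 0.1, 105.8]
ft_force: [1.3, -0.8, -1.1]
gripper_width: 0.604
grip_force: 30.0
```

Request:
carry_out([
  [[0.6,0.64,0],[0,0,-0.39],-1],
  [[0.6,0.64,0],[0,0,-0.39],-1],
  [[0.6,0.64,0],[0,0,-0.39],-1],
  [[0.6,0.64,0],[0,0,-0.39],-1],
  [[0.6,0.64,0],[0,0,-0.39],-1],
  [[0.6,0.64,0],[0,0,-0.39],-1],
  [[0.6,0.64,0],[0,0,-0.39],-1],
  [[0.6,0.64,0],[0,0,-0.39],-1],
  [[0.6,0.64,0],[0,0,-0.39],-1],
  [[0.6,0.64,0],[0,0,-0.39],-1],
  [[0,0,0],[0,0,0],-1],
  [[0,0,0],[0,0,0],-1],
])

```text
time: 5.55
tool_pos: [611.5, -113.0, 168.3]
ee_rot: [-179.9, 0.0, 82.5]
ft_force: [-0.0, -0.1, -1.0]
gripper_width: 0.605
grip_force: 30.0
```

Request:
carry_out([
  [[0,0,-0.8],[0,0,0],-1],
  [[0,0,-0.8],[0,0,0],-1],
  [[0,0,-0.8],[0,0,0],-1],
  [[0,0,-0.8],[0,0,0],-1],
  [[0,0,-0.8],[0,0,0],-1],
  [[0,0,-0.8],[0,0,0],-1],
  [[0,0,-0.5],[0,0,0],-1],
  [[0,0,-0.3],[0,0,0],-1],
  [[0,0,-0.2],[0,0,0],-1],
  [[0,0,-0.1],[0,0,0],-1],
  [[0,0,0],[0,0,0],-1],
  [[0,0,0],[0,0,0],-1],
])

```text
time: 6.75
tool_pos: [612.7, -113.2, 22.7]
ee_rot: [179.9, 0.0, 82.4]
ft_force: [0.7, 0.3, 0.3]
gripper_width: 0.606
grip_force: 30.0
```

Request:
carry_out([
  [[0,0,-0.06],[0,0,0],-1],
  [[0,0,0],[0,0,0],-1],
  [[0,0,0],[0,0,0],1],
  [[0,0,0],[0,0,0],1],
  [[0,0,0],[0,0,0],1],
  [[0,0,0],[0,0,0],1],
  [[0,0,0],[0,0,0],1],
  [[0,0,0.6],[0,0,0],1],
  [[0,0,0.9],[0,0,0],1],
  [[0,0,1],[0,0,0],1],
  [[0,0,1],[0,0,0],1],
  [[0,0,1],[0,0,0],1],
])

```text
time: 7.95
tool_pos: [612.4, -113.2, 135.3]
ee_rot: [180.0, 0.0, 82.4]
ft_force: [-0.3, 0.1, -0.3]
gripper_width: 1.003
grip_force: 0.0
```

Request:
carry_out([
  [[-0.706,0.157,0],[0,0,0.33],1],
  [[-0.706,0.157,0],[0,0,0.33],1],
  [[-0.706,0.157,0],[0,0,0.33],1],
  [[-0.706,0.157,0],[0,0,0.33],1],
  [[-0.706,0.157,0],[0,0,0.33],1],
  [[-0.706,0.157,0],[0,0,0.33],1],
  [[-0.706,0.157,0],[0,0,0.33],1],
  [[-0.706,0.157,0],[0,0,0.33],1],
  [[-0.706,0.157,0],[0,0,0.33],1],
  [[-0.706,0.157,0],[0,0,0.33],1],
  [[0,0,0],[0,0,0],1],
  [[0,0,0],[0,0,0],1],
])

```text
time: 9.15
tool_pos: [436.7, -74.1, 134.0]
ee_rot: [179.9, 0.0, 102.2]
ft_force: [-0.2, -0.5, 0.2]
gripper_width: 0.994
grip_force: 0.0
```

Request:
carry_out([
  [[0,0,-0.7],[0,0,0],1],
  [[0,0,-0.7],[0,0,0],1],
  [[0,0,-0.7],[0,0,0],1],
  [[0,0,-0.7],[0,0,0],1],
  [[0,0,-0.7],[0,0,0],1],
  [[0,0,-0.4],[0,0,0],1],
  [[0,0,0],[0,0,0],1],
  [[0,0,0],[0,0,0],-1],
  [[0,0,0],[0,0,0],-1],
  [[0,0,0],[0,0,0],-1],
  [[0,0,0],[0,0,0],-1],
  [[0,0,0],[0,0,0],-1],
])

```text
time: 10.35
tool_pos: [436.1, -74.0, 36.0]
ee_rot: [180.0, 0.0, 102.2]
ft_force: [0.1, 0.2, 3.3]
gripper_width: 0.607
grip_force: 30.0
```

Request:
carry_out([
  [[0,0,0],[0,0,0],-1],
  [[0,0,0.4],[0,0,0],-1],
  [[0,0,0.8],[0,0,0],-1],
  [[0,0,0.8],[0,0,0],-1],
  [[0,0,0.8],[0,0,0],-1],
  [[0,0,0.8],[0,0,0],-1],
  [[0,0,0.8],[0,0,0],-1],
  [[0,0,0.8],[0,0,0],-1],
  [[0,0,0.4],[0,0,0],-1],
  [[0,0,0],[0,0,0],-1],
])

```text
time: 11.35
tool_pos: [436.5, -74.0, 176.9]
ee_rot: [179.9, 0.1, 102.2]
ft_force: [0.7, 0.6, -1.5]
gripper_width: 0.609
grip_force: 30.0
```

Request:
carry_out([
  [[0.705,0.756,0],[0,0,-0.275],-1],
  [[0.705,0.756,0],[0,0,-0.275],-1],
  [[0.705,0.756,0],[0,0,-0.275],-1],
  [[0.705,0.756,0],[0,0,-0.275],-1],
  [[0.705,0.756,0],[0,0,-0.275],-1],
  [[0.705,0.756,0],[0,0,-0.275],-1],
  [[0.705,0.756,0],[0,0,-0.275],-1],
  [[0.705,0.756,0],[0,0,-0.275],-1],
  [[0.705,0.756,0],[0,0,-0.275],-1],
  [[0.705,0.756,0],[0,0,-0.275],-1],
  [[0.705,0.756,0],[0,0,-0.275],-1],
  [[0.705,0.756,0],[0,0,-0.275],-1],
])

```text
time: 12.55
tool_pos: [647.1, 153.5, 173.8]
ee_rot: [-179.9, 0.1, 82.3]
ft_force: [0.8, 0.5, -0.7]
gripper_width: 0.606
grip_force: 30.0
```

Request:
carry_out([
  [[0,0,0],[0,0,0],-1],
  [[0,0,-0.8],[0,0,0],-1],
  [[0,0,-0.8],[0,0,0],-1],
  [[0,0,-0.8],[0,0,0],-1],
  [[0,0,-0.8],[0,0,0],-1],
  [[0,0,-0.8],[0,0,0],-1],
  [[0,0,-0.4],[0,0,0],-1],
  [[0,0,-0.2],[0,0,0],-1],
  [[0,0,0],[0,0,0],-1],
  [[0,0,0],[0,0,0],-1],
])

```text
time: 13.55
tool_pos: [647.7, 152.9, 61.3]
ee_rot: [180.0, -0.0, 82.4]
ft_force: [-0.2, 0.2, -0.8]
gripper_width: 0.612
grip_force: 30.0
```

Request:
carry_out([
  [[0,0,-0.3],[0,0,0],-1],
  [[0,0,-0.2],[0,0,0],-1],
  [[0,0,-0.07],[0,0,0],-1],
  [[0,0,0],[0,0,0],-1],
  [[0,0,0],[0,0,0],-1],
])

```text
time: 14.05
tool_pos: [647.3, 152.9, 47.0]
ee_rot: [180.0, -0.0, 82.4]
ft_force: [-1.8, -0.0, 5.6]
gripper_width: 0.606
grip_force: 30.0
```

Request:
carry_out([
  [[0,0,0],[0,0,0],1],
  [[0,0,0],[0,0,0],1],
  [[0,0,0],[0,0,0],1],
  [[0,0,0],[0,0,0],1],
  [[0,0,0],[0,0,0],1],
  [[0,0,0.5],[0,0,0],1],
  [[0,0,0.8],[0,0,0],1],
  [[0,0,0.9],[0,0,0],1],
  [[0,0,0.9],[0,0,0],1],
  [[0,0,0.9],[0,0,0],1],
  [[0,0,0],[0,0,0],1],
])

```text
time: 15.15
tool_pos: [649.5, 153.4, 150.7]
ee_rot: [179.7, -0.1, 82.4]
ft_force: [0.4, -0.9, -0.5]
gripper_width: 0.998
grip_force: 0.0
```

Request:
carry_out([
  [[-0.74,-0.188,0],[0,0,0.063],1],
  [[-0.74,-0.188,0],[0,0,0.063],1],
  [[-0.74,-0.188,0],[0,0,0.063],1],
  [[-0.74,-0.188,0],[0,0,0.063],1],
  [[-0.74,-0.188,0],[0,0,0.063],1],
  [[-0.74,-0.188,0],[0,0,0.063],1],
  [[-0.74,-0.188,0],[0,0,0.063],1],
  [[-0.74,-0.188,0],[0,0,0.063],1],
  [[-0.74,-0.188,0],[0,0,0.063],1],
  [[-0.74,-0.188,0],[0,0,0.063],1],
  [[0,0,0],[0,0,0],1],
  [[0,0,0],[0,0,0],1],
])

```text
time: 16.35
tool_pos: [462.7, 106.0, 146.5]
ee_rot: [180.0, -0.0, 86.2]
ft_force: [0.4, 0.4, -0.1]
gripper_width: 0.999
grip_force: 0.0
```

Request:
carry_out([
  [[0,0,-0.8],[0,0,0],1],
  [[0,0,-0.8],[0,0,0],1],
  [[0,0,-0.8],[0,0,0],1],
  [[0,0,-0.8],[0,0,0],1],
  [[0,0,-0.8],[0,0,0],1],
  [[0,0,-0.8],[0,0,0],1],
  [[0,0,0],[0,0,0],1],
  [[0,0,0],[0,0,0],-1],
  [[0,0,0],[0,0,0],-1],
  [[0,0,0],[0,0,0],-1],
  [[0,0,0],[0,0,0],-1],
  [[0,0,0],[0,0,0],-1],
])

```text
time: 17.55
tool_pos: [462.8, 106.0, 26.9]
ee_rot: [179.9, -0.0, 86.2]
ft_force: [0.8, -0.3, 5.1]
gripper_width: 0.609
grip_force: 30.0
```

Request:
carry_out([
  [[0,0,0],[0,0,0],-1],
  [[0,0,0.4],[0,0,0],-1],
  [[0,0,0.8],[0,0,0],-1],
  [[0,0,0.8],[0,0,0],-1],
  [[0,0,0.8],[0,0,0],-1],
  [[0,0,0.8],[0,0,0],-1],
  [[0,0,0.8],[0,0,0],-1],
  [[0,0,0.8],[0,0,0],-1],
  [[0,0,0.4],[0,0,0],-1],
  [[0,0,0],[0,0,0],-1],
])

```text
time: 18.55
tool_pos: [463.0, 106.0, 167.7]
ee_rot: [179.9, -0.0, 86.2]
ft_force: [0.2, -0.5, -2.6]
gripper_width: 0.606
grip_force: 30.0
```

Request:
carry_out([
  [[0.707,-0.164,0],[0,0,-0.063],-1],
  [[0.707,-0.164,0],[0,0,-0.063],-1],
  [[0.707,-0.164,0],[0,0,-0.063],-1],
  [[0.707,-0.164,0],[0,0,-0.063],-1],
  [[0.707,-0.164,0],[0,0,-0.063],-1],
  [[0.707,-0.164,0],[0,0,-0.063],-1],
  [[0.707,-0.164,0],[0,0,-0.063],-1],
  [[0.707,-0.164,0],[0,0,-0.063],-1],
  [[0.707,-0.164,0],[0,0,-0.063],-1],
  [[0.707,-0.164,0],[0,0,-0.063],-1],
  [[0,0,0],[0,0,0],-1],
  [[0,0,0],[0,0,0],-1],
])

```text
time: 19.75
tool_pos: [637.9, 64.8, 164.9]
ee_rot: [-179.9, 0.0, 82.4]
ft_force: [-0.5, 0.1, -1.4]
gripper_width: 0.61
grip_force: 30.0
```

Request:
carry_out([
  [[0,0,-0.7],[0,0,0],-1],
  [[0,0,-0.8],[0,0,0],-1],
  [[0,0,-0.8],[0,0,0],-1],
  [[0,0,-0.8],[0,0,0],-1],
  [[0,0,-0.8],[0,0,0],-1],
  [[0,0,-0.4],[0,0,0],-1],
  [[0,0,-0.2],[0,0,0],-1],
  [[0,0,0],[0,0,0],-1],
  [[0,0,0],[0,0,0],-1],
])

```text
time: 20.65
tool_pos: [639.4, 65.0, 54.6]
ee_rot: [179.9, -0.0, 82.4]
ft_force: [1.5, -0.1, -1.1]
gripper_width: 0.608
grip_force: 30.0
```

Request:
carry_out([
  [[0,0,-0.4],[0,0,0],-1],
  [[0,0,-0.18],[0,0,0],-1],
  [[0,0,-0.08],[0,0,0],-1],
  [[0,0,0],[0,0,0],-1],
  [[0,0,0],[0,0,0],-1],
])

```text
time: 21.15
tool_pos: [638.8, 64.8, 38.0]
ee_rot: [-180.0, 0.0, 82.4]
ft_force: [-3.9, -0.8, 6.6]
gripper_width: 0.608
grip_force: 30.0
```

Request:
carry_out([
  [[0,0,0],[0,0,0],1],
  [[0,0,0],[0,0,0],1],
  [[0,0,0],[0,0,0],1],
  [[0,0,0],[0,0,0],1],
  [[0,0,0],[0,0,0],1],
  [[0,0,0.5],[0,0,0],1],
  [[0,0,0.8],[0,0,0],1],
  [[0,0,0.9],[0,0,0],1],
  [[0,0,0.9],[0,0,0],1],
  [[0,0,0.9],[0,0,0],1],
  [[0,0,0.4],[0,0,0],1],
  [[0,0,0],[0,0,0],1],
])

```text
time: 22.35
tool_pos: [640.1, 65.0, 149.4]
ee_rot: [179.8, -0.0, 82.4]
ft_force: [-0.8, 0.5, 0.5]
gripper_width: 0.999
grip_force: 0.0
```

Request:
carry_out([
  [[-0.816,0.836,0],[0,0,-0.037],1],
  [[-0.816,0.836,0],[0,0,-0.037],1],
  [[-0.816,0.836,0],[0,0,-0.037],1],
  [[-0.816,0.836,0],[0,0,-0.037],1],
  [[-0.816,0.836,0],[0,0,-0.037],1],
  [[-0.816,0.836,0],[0,0,-0.037],1],
  [[-0.816,0.836,0],[0,0,-0.037],1],
  [[-0.816,0.836,0],[0,0,-0.037],1],
  [[-0.816,0.836,0],[0,0,-0.037],1],
  [[-0.816,0.836,0],[0,0,-0.037],1],
  [[0,0,0],[0,0,0],1],
  [[0,0,0],[0,0,0],1],
])

```text
time: 23.55
tool_pos: [434.6, 273.8, 146.7]
ee_rot: [-180.0, 0.1, 80.3]
ft_force: [-0.5, -0.5, 0.2]
gripper_width: 1.0
grip_force: 0.0
```

```bash
python3 - <<'E'
from h import *
from scipy.spatial.transform import Rotation as Ro
o=r.get_obs(); print(o["tool_pos"],o["ee_rot"]); c=shot("wrist"); save(c,"pics/w2.png",s=1.2)
T=np.eye(4);T[:3,:3]=Ro.from_euler("xyz",o["ee_rot"],degrees=True).as_matrix();T[:3,3]=o["tool_pos"]
M=T@c["hand_eye"]; Mi=np.linalg.inv(M); c["R"]=Mi[:3,:3]; c["t"]=Mi[:3,3]
W=cloud(c); m=(W[...,2]>12)&(W[...,2]<80)&(np.hypot(W[...,0]-436,W[...,1]-274)<50)
P=W[m][:,:2].astype(np.float32); print(cv2.minAreaRect(P),np.nanmax(W[m][:,2]),len(P))
c=shot("top"); save(c,"pics/top1.png",s=1.4)
E
```

```text
[434.56042882 273.8079902  146.67323838] [-1.79967889e+02  5.01286038e-02  8.02837675e+01]
((436.11627197265625, 273.1724853515625), (44.33030700683594, 55.97283935546875), 80.48249053955078) 66.17630890528699 3069
```

View pics/w2.png

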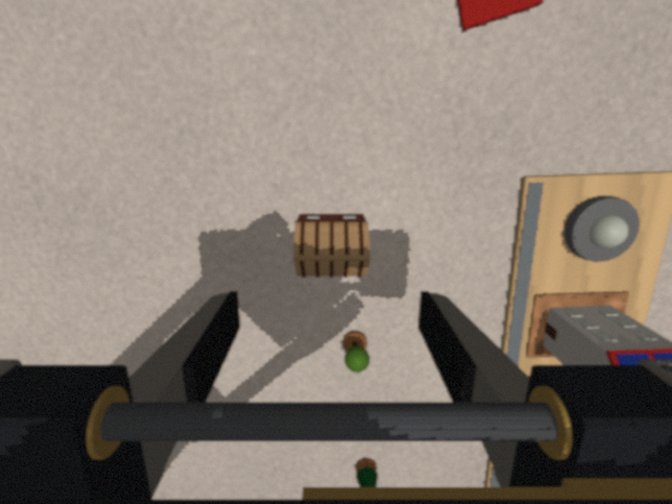

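The wrist view shows the bungalow at (332,245), square to the fingers. The tower stands on sand at (610,330) and the fir is still upright at (367,472). Going down to TCP z≈18 to grip.

Request:
carry_out([
  [[0,0,-0.8],[0,0,0],1],
  [[0,0,-0.8],[0,0,0],1],
  [[0,0,-0.8],[0,0,0],1],
  [[0,0,-0.8],[0,0,0],1],
  [[0,0,-0.8],[0,0,0],1],
  [[0,0,-0.7],[0,0,0],1],
  [[0,0,-0.4],[0,0,0],1],
  [[0,0,0],[0,0,0],-1],
  [[0,0,0],[0,0,0],-1],
  [[0,0,0],[0,0,0],-1],
  [[0,0,0],[0,0,0],-1],
  [[0,0,0],[0,0,0],-1],
])

```text
time: 24.85
tool_pos: [435.6, 274.2, 20.5]
ee_rot: [179.9, -0.1, 80.2]
ft_force: [0.2, -1.0, 4.1]
gripper_width: 0.61
grip_force: 30.0
```

Request:
carry_out([
  [[0,0,0],[0,0,0],-1],
  [[0,0,0.4],[0,0,0],-1],
  [[0,0,0.8],[0,0,0],-1],
  [[0,0,0.8],[0,0,0],-1],
  [[0,0,0.8],[0,0,0],-1],
  [[0,0,0.8],[0,0,0],-1],
  [[0,0,0.8],[0,0,0],-1],
  [[0,0,0.8],[0,0,0],-1],
  [[0,0,0.8],[0,0,0],-1],
  [[0,0,0.4],[0,0,0],-1],
  [[0,0,0],[0,0,0],-1],
])

```text
time: 25.95
tool_pos: [435.6, 274.3, 181.3]
ee_rot: [179.9, -0.1, 80.2]
ft_force: [0.3, -0.7, -1.3]
gripper_width: 0.605
grip_force: 30.0
```

Request:
carry_out([
  [[0.64,-0.975,0],[0,0,0.03],-1],
  [[0.64,-0.975,0],[0,0,0.03],-1],
  [[0.64,-0.975,0],[0,0,0.03],-1],
  [[0.64,-0.975,0],[0,0,0.03],-1],
  [[0.64,-0.975,0],[0,0,0.03],-1],
  [[0.64,-0.975,0],[0,0,0.03],-1],
  [[0.64,-0.975,0],[0,0,0.03],-1],
  [[0.64,-0.975,0],[0,0,0.03],-1],
  [[0.64,-0.975,0],[0,0,0.03],-1],
  [[0.64,-0.975,0],[0,0,0.03],-1],
  [[0.64,-0.975,0],[0,0,0.03],-1],
  [[0.64,-0.975,0],[0,0,0.03],-1],
])

```text
time: 27.15
tool_pos: [626.8, -19.7, 178.3]
ee_rot: [-179.9, 0.0, 82.3]
ft_force: [0.4, 0.7, -1.1]
gripper_width: 0.605
grip_force: 30.0
```

Request:
carry_out([
  [[0,0,0],[0,0,0],-1],
  [[0,0,-0.7],[0,0,0],-1],
  [[0,0,-0.8],[0,0,0],-1],
  [[0,0,-0.8],[0,0,0],-1],
  [[0,0,-0.8],[0,0,0],-1],
  [[0,0,-0.8],[0,0,0],-1],
  [[0,0,-0.8],[0,0,0],-1],
  [[0,0,-0.4],[0,0,0],-1],
  [[0,0,-0.3],[0,0,0],-1],
  [[0,0,0],[0,0,0],-1],
  [[0,0,0],[0,0,0],-1],
])

```text
time: 28.25
tool_pos: [627.4, -18.5, 45.3]
ee_rot: [180.0, -0.0, 82.3]
ft_force: [0.2, -1.0, -0.7]
gripper_width: 0.607
grip_force: 30.0
```

-14 mm to go.

Request:
carry_out([
  [[0,0,-0.35],[0,0,0],-1],
  [[0,0,-0.15],[0,0,0],-1],
  [[0,0,-0.07],[0,0,0],-1],
  [[0,0,0],[0,0,0],-1],
  [[0,0,0],[0,0,0],-1],
])

```text
time: 28.75
tool_pos: [627.0, -18.7, 31.5]
ee_rot: [180.0, -0.0, 82.3]
ft_force: [-4.1, 0.0, 10.0]
gripper_width: 0.607
grip_force: 30.0
```

Request:
carry_out([
  [[0,0,0],[0,0,0],1],
  [[0,0,0],[0,0,0],1],
  [[0,0,0],[0,0,0],1],
  [[0,0,0],[0,0,0],1],
  [[0,0,0],[0,0,0],1],
  [[0,0,0.5],[0,0,0],1],
  [[0,0,0.8],[0,0,0],1],
  [[0,0,0.9],[0,0,0],1],
  [[0,0,0.9],[0,0,0],1],
  [[0,0,0.9],[0,0,0],1],
  [[0,0,0.9],[0,0,0],1],
  [[0,0,0],[0,0,0],1],
])

```text
time: 29.95
tool_pos: [629.2, -18.7, 157.2]
ee_rot: [179.7, -0.0, 82.3]
ft_force: [0.7, 0.8, -0.3]
gripper_width: 1.0
grip_force: 0.0
```

Request:
carry_out([
  [[-0.8,0,0.8],[0,0,0],1],
  [[-0.8,0,0.8],[0,0,0],1],
  [[-0.8,0,0.8],[0,0,0],1],
  [[-0.8,0,0],[0,0,0],1],
  [[-0.8,0,0],[0,0,0],1],
  [[-0.8,0,0],[0,0,0],1],
  [[-0.8,0,0],[0,0,0],1],
  [[-0.8,0,0],[0,0,0],1],
  [[-0.8,0,0],[0,0,0],1],
  [[-0.8,0,0],[0,0,0],1],
  [[-0.8,0,0],[0,0,0],1],
  [[0,0,0],[0,0,0],1],
])

```text
time: 31.15
tool_pos: [404.6, -18.6, 212.6]
ee_rot: [-179.9, 0.0, 82.3]
ft_force: [0.6, -0.3, 0.1]
gripper_width: 1.0
grip_force: 0.0
```

```bash
python3 - <<'E'
from h import *
c=shot("top"); save(c,"pics/top2.png",s=1.4); W=cloud(c)
for n,x,y,h in[("cott",612,-113.5,48),("bung",628,-18,64),("town",639.5,65,80),("tower",648,153,96)]:
    m=(np.hypot(W[...,0]-x,W[...,1]-y)<45)&(W[...,2]>22)&(W[...,2]<h+20)
    P=W[m]; print(n,(x,y),cv2.minAreaRect(P[:,:2].astype(np.float32)),P[:,2].max(),len(P))
c=shot("scene"); save(c,"pics/scene2.png",(120,100,400,400),2)
E
```

```text
cott (612, -113.5) ((612.2593994140625, -112.35498809814453), (44.03785705566406, 57.52455520629883), 82.64689636230469) 61.01544693115848 648
bung (628, -18) ((626.1756591796875, -18.633346557617188), (44.63545227050781, 57.4396858215332), 82.15562438964844) 77.20727672903115 724
town (639.5, 65) ((638.0729370117188, 65.14002990722656), (44.60411071777344, 58.030357360839844), 82.87993621826172) 93.18854746218952 859
tower (648, 153) ((646.1180419921875, 153.19044494628906), (44.157432556152344, 57.60053253173828), 82.1193618774414) 109.94441912543927 1055
```

View pics/top2.png

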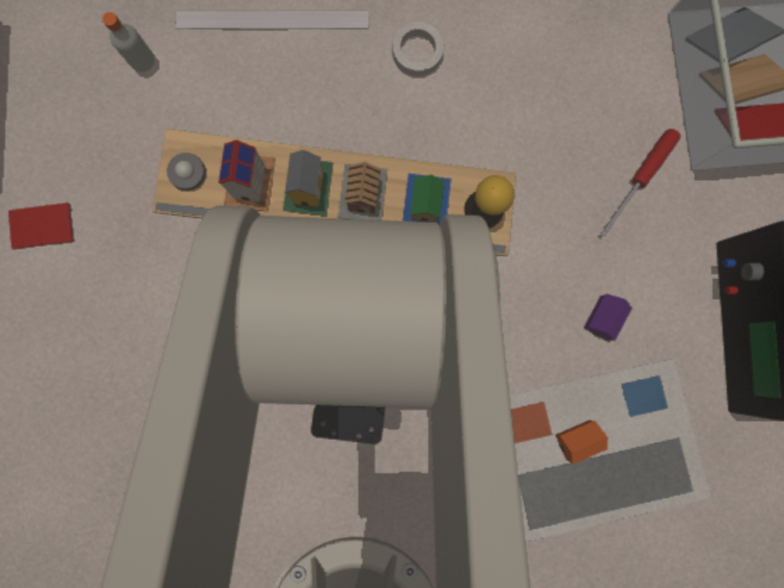

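View pics/scene2.png

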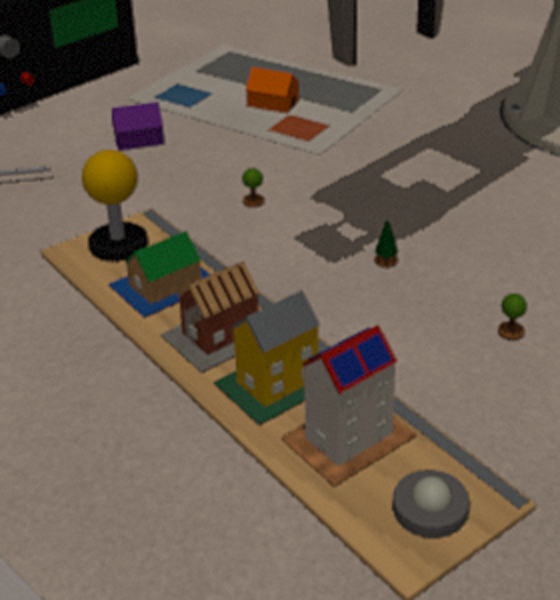

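The pictures show all four houses upright on their plots, in height order from the lamp at (110,180) in the scene crop. The measured centres are within about 2 mm of the plot centres. The fir stands at (387,243) and nothing touches the gripper.

```bash
python3 -c "
from rig import r
print(r.hand_in())"
```

```text
the job is handed in; nothing more can be done
None
```

I handed the job in at about 31 s: cottage, bungalow, townhouse and tower stand upright and released in that order from the lamp, each measured within about 2 mm of its plot's centre and 1° of square, with the fir still standing; the hand-in gave no verdict.

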